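# Draw the sleeve off the bent arbor for inspection

## Task

Gently take hold of the steel sleeve and slide it off the free end of the bent arbor rod, feeling your way along the bend so that the sleeve, while it slides, never presses on the rod with more than about 15 N. Then lay it gently down along the two rails of the inspection cradle, about the middle of their length and resting evenly on both rails, and let go. Do not drop it, and leave the other things on the bench where they are.

Things in the scene. Friction and masses are not known exactly. Their poses are not given: they have to be found in the camera images.
- sleeve: plain steel tube-like sleeve hanging on the rod near the post: outside diameter 36 mm, bore 19 mm, length 30 mm, 0.12 to 0.22 kg. Origin at its centre, x along its bore (at first towards the post). It passes the bend without being turned if its centre follows the rod; kept parallel to the straight part it has 2.5 mm clearance all round there, under 1 mm each way on the bent part.
- stand: fixed stand: base plate (x 45 to 155 mm, 100 mm wide, 12 mm thick) and grey post (30 x 40 mm, 152 mm tall, face at x = 75 mm) carrying one level rigid steel rod, 14 mm thick. Origin on the bench below the rod's outer part; x runs along the rod's straight part from free end to post; that axis is at y = 0, z = 130 mm. The sleeve starts centred at about x = 53 mm, 2.5 mm below the axis.
- bend (a point): point on the rod's axis where it is bent (stand x = 30 mm); same axes as the stand. From here the outer 82 mm, to the rounded free end at about stand x = -52 mm, runs 0.11 rad out of line (tip 9 mm off the straight axis). The bend may go up, down, left, right or between, differs each time and is not measured: look or feel. The sleeve is clear of the rod once its centre is beyond stand x = -70 mm.
- cradle: fixed inspection cradle: dark plate 75 x 60 mm, 10 mm thick, with two low parallel aluminium rails on top along its x (62 mm long, 5 mm wide, 8 mm high, 20 mm clear between them). Origin centre of its underside. A sleeve lying on both rails has its axis along x (either way round) at y = 0, 33 mm above the origin. The rails lie inside the sleeve's width, so fingers at its sides clear them.
- spare_ring: loose flat steel ring, 48 mm across, 28 mm hole, 12 mm thick, lying on the bench; a bystander; origin centre of its underside
- collet: loose dark steel collet standing on the bench, 34 mm across, 48 mm tall; a bystander; origin centre of its underside
- caliper: loose caliper, 170 mm long, lying flat on the bench; a bystander
- screwdriver: loose screwdriver lying on the bench; a bystander
- bottle: loose yellow bottle with a cap, 76 mm across, 160 mm tall; a bystander
- jar: loose jar, 60 mm across, 70 mm tall; a bystander
- weight: loose brass cylinder, 40 mm across, 35 mm tall; a bystander
Things that resemble listed ones, but are neither listed nor needed, are in the scene too. Leave any blue, red or turquoise look-alike of the sleeve alone.

How it is judged:
By the outcome, as a careful person would: the job done as asked, in the order asked, and still so for the second after the job is handed in, with the robot touching nothing.
It also fails if it takes over 72 s, if anything falls off the work surface, if the arm or the gripper's body presses on something with over 40 N, if the wrist force passes 120 N, or if a joint passes its speed limit or range.

## Robot

A 6-joint arm with a two-finger parallel gripper is mounted at the origin on the work surface. World frame = base frame: x ahead of the robot, y to its left, z up, the work surface at z = 0. Lengths are in m, angles in rad, forces in N, time in s.
With the tool pointing down it reaches from about 0.25 to 0.775 m from the base axis. Payload 8.9 kg.
Tool frame: the origin (TCP) lies midway between the tips of the shut fingers; the grasp point (between the pads) lies 19 mm behind it (ctrl.grasp_offset is the z of the grasp point in the tool frame, in m); z points along the fingers, y is the line along which they close (so a half turn about z gives the same grasp; the last joint's range is limited). The gripper opens to 85 mm and grips with 20 to 120 N. Pads are 22 mm wide; open, the fingers measure 114 mm over their backs; the gripper's body (76 mm by 85 mm) begins 54 mm behind the grasp point. The pads swing forward as they close: fully open they stand 13 mm farther back than shut.
Start: joints at [1.142, 0.291, -0.153, 1.127, 0, 1.431], TCP at [0.15, 0.503, 0.231] pointing down, gripper open.
Joint ranges: [-2.52, 2.52], [-0.91, 1.74], [-1.3, 1.37], [-1.96, 2.02], [-1.52, 1.47], [-3.14, 3.14]. Speed limits (rad/s): [2.22, 2.22, 2.79, 3.14, 3.14, 3.14].

## Interface

Orientations are given as a unit quaternion [x, y, z, w].
In Python, from plant import ctrl gives the robot as it stands.
- The arm moves only by the tool send_rows, never from a script. Its arguments are lists of equal length, an entry for each row: "linear": the shift along the tool's x, y, z in units of 25 mm (1.0 is 25 mm), a list of three; "turn": the turn about the tool's z in units of 6 degrees (1.0 is 6 degrees); "grip": the finger opening in mm, from 0 to 85.4. A call has 1 to 8 rows; each row shifts and turns the commanded pose from where the row before left it, along the tool's axes as they then stand; what a row does not reach is not made up. A row lasts 1/10 s, in which the tool goes at most 50 mm and 8.59 degrees, less where a joint would pass 70% of its speed; a pose out of reach is approached as far as the arm can. A call is refused whole if a number of a shift passes 1 or a number of a turn 1, either way. A call with a gripper value outside its range is refused whole. The fingers move at their own pace and stop on an object; "squeeze" is the grip in N (left out, the last holds). Time passes only in rows, so rows that do not move let the fingers close. It gives the time, the measured TCP pose, the force, the opening and the grip force at its end, in the units of the state.
- ctrl.state(): the state, without advancing time (a new reading comes with each control period).
- ctrl.read_camera(name): name is "scene" or "side" or "wrist"; returns a dict with "color" (420x560x3 uint8, red, green, blue), "K" (3x3 intrinsics, pixels), "D" ([k1, k2, p1, p2, k3] as OpenCV has them; the pictures are not rectified), "R" (3x3) and "t" (3): a world point X has camera coordinates R X + t; the wrist camera has in their place "hand_eye" (4x4, takes a point from camera to tool coordinates, whose origin is the TCP and whose axes are the flange's). Camera axes: x right, y down, z forward; pixel columns grow to the right and rows downward; lengths in m; the calibration is good to about 2 mm. A picture is of the moment at which its call begins: read the wrist's pose just before it. There is no depth.
- ctrl.close_job(): hands the job in; it is judged then, once.
The state is a dict: "t": time; "joint_pos": joint angles; "dq": joint speeds; "tau": joint torques, N m; "ee_pos": TCP position; "tool_rot": TCP orientation; "force": force on the tool from outside, world axes, zero at the start; "wrist_torque": the same for the moment, N m; "width": finger opening in m; "gripper_force": force on a finger pad.
Only numpy, scipy, OpenCV 4.12 (cv2) and the standard library are available. Lean on these libraries where they do the work, as an engineer would, in place of code of your own. Each camera call takes 0.05 s, during which the arm holds its last target. There are 200 camera calls.

## Working session

There is one attempt and no reset: what is moved stays moved. The work goes in short steps, Python scripts to look and compute and a tool call to move; the robot and the scene stay as the last step left them, time stands still between calls to the robot, and variables do not carry over. Pictures are saved under pics/ and viewed, at most 11 in all, crops included, and the job is handed in when it is done.

Besides the shell and the picture viewer there is one more tool, called after ">>>" by a JSON object that holds its "api" and its "payload", one argument or row to a line. send_rows: Moves the arm, as the interface text tells. Its arguments: {"type":"object","properties":{"linear":{"type":"array"},"turn":{"type":"array"},"grip":{"type":"array"},"squeeze":{"type":"number"}},"required":["linear","turn","grip"]}

```bash
mkdir -p pics; cat > h.py <<'E'
import numpy as np,cv2,pickle
from plant import ctrl
def grab(n,f):
    s=ctrl.state(); c=ctrl.read_camera(n); c['s']=s
    pickle.dump(c,open(f'pics/{f}.pkl','wb')); cv2.imwrite(f'pics/{f}.png',c['color'][:,:,::-1]); return c
def load(f): return pickle.load(open(f'pics/{f}.pkl','rb'))
def ray(c,uv):
    p=cv2.undistortPoints(np.array([[uv]],float),np.array(c['K']),np.array(c['D']))[0,0]
    d=np.array([p[0],p[1],1.]);R=np.array(c['R']);t=np.array(c['t'])
    o=-R.T@t; v=R.T@d; return o,v/np.linalg.norm(v)
def plane(c,uv,z):
    o,v=ray(c,uv); return o+v*(z-o[2])/v[2]
def tri(c1,u1,c2,u2):
    o1,a=ray(c1,u1);o2,b=ray(c2,u2)
    s=np.linalg.lstsq(np.stack([a,-b],1),o2-o1,rcond=None)[0]
    p,q=o1+a*s[0],o2+b*s[1]; return (p+q)/2,np.linalg.norm(p-q)
def proj(c,X):
    return cv2.projectPoints(np.array(X,float).reshape(-1,1,3),cv2.Rodrigues(np.array(c['R']))[0],np.array(c['t'],float),np.array(c['K']),np.array(c['D']))[0][:,0]
E
python3 - <<'E'
from h import *
for n in('scene','side'):
    c=grab(n,n); print(n,-np.array(c['R']).T@c['t'])
c=grab('wrist','wrist'); print(c['hand_eye']); s=ctrl.state(); print(s,ctrl.grasp_offset)
E
```

```text
scene [ 1.61750433 -0.56903057  0.85866649]
side [0.07752419 0.92883684 0.75623241]
[[ 2.34227256e-04 -9.50049356e-01 -3.12099611e-01  8.12664132e-02]
 [ 9.99999908e-01  1.10723690e-04  4.13439364e-04  6.17916912e-04]
 [-3.58230981e-04 -3.12099679e-01  9.50049295e-01 -1.41147708e-01]
 [ 0.00000000e+00  0.00000000e+00  0.00000000e+00  1.00000000e+00]]
{'t': 0.15, 'joint_pos': array([ 1.14172049e+00,  2.91156966e-01, -1.53918478e-01,  1.12667893e+00,
       -2.16657600e-05,  1.43150423e+00]), 'dq': array([ 0.00017675, -0.00250304,  0.0025728 , -0.0004974 ,  0.00014429,
       -0.0002496 ]), 'tau': array([ 1.12190934e-03, -5.37367666e+01,  3.31521213e+01,  1.14351240e-02,
       -1.91699651e-04,  8.81168802e-06]), 'ee_pos': array([0.14988578, 0.50282769, 0.23087392]), 'tool_rot': array([ 1.44385414e-01,  9.89521411e-01, -4.62847612e-04, -1.23907503e-04]), 'force': array([ 0.98033962, -0.55046713, -0.27535185]), 'wrist_torque': array([ 0.0018102 ,  0.00290579, -0.02669712]), 'gripper_force': 0.0, 'width': 0.08566465019630225} -0.0187
```

View pics/scene.png

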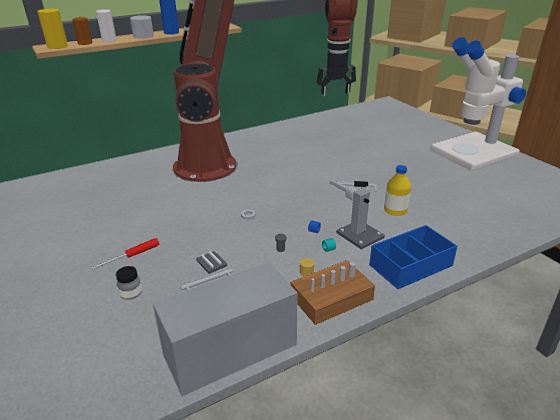

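View pics/side.png

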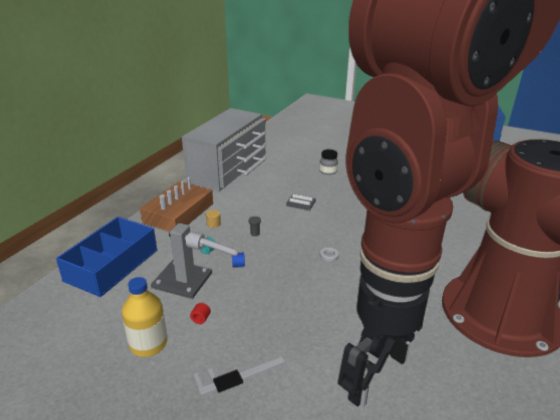

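The scene view shows the stand at (360,215) with its rod pointing left to (332,184), and the cradle at (212,261). The side view shows a grey sleeve on the rod at (194,241), the rod tip at (238,253) and the cradle at (301,201).

Things that could be taken for the sleeve:
- blue cylinder: scene (315,227), side (238,260)
- turquoise cylinder: scene (329,245), side (207,245)
- red cylinder: side (200,313)
- collet: scene (281,242)
- spare ring: scene (248,214)

I choose the grey tube on the rod, by the post, and check it in a close crop.

```bash
python3 - <<'E'
from h import *
a=cv2.imread('pics/scene.png')[165:250,310:400]; b=cv2.imread('pics/side.png')[215:300,150:250]
a=cv2.resize(a,None,fx=4,fy=6.0,interpolation=cv2.INTER_CUBIC) if 0 else cv2.resize(a,(390,368),interpolation=cv2.INTER_CUBIC)
b=cv2.resize(b,(400,340),interpolation=cv2.INTER_CUBIC)
o=np.zeros((370,800,3),np.uint8);o[:368,:390]=a;o[:340,400:]=b
cv2.imwrite('pics/crop1.png',o)
a=cv2.imread('pics/scene.png')[240:285,185:245]; b=cv2.imread('pics/side.png')[185:215,275:325]
o=np.zeros((300,800,3),np.uint8);o[:300,:400]=cv2.resize(a,(400,300));o[:240,400:]=cv2.resize(b,(400,240))
cv2.imwrite('pics/crop2.png',o)
E
```

```text
(no output)
```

View pics/crop1.png

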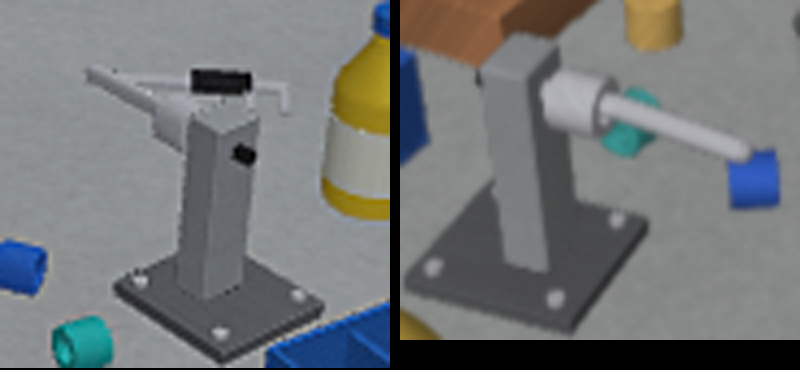

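View pics/crop2.png

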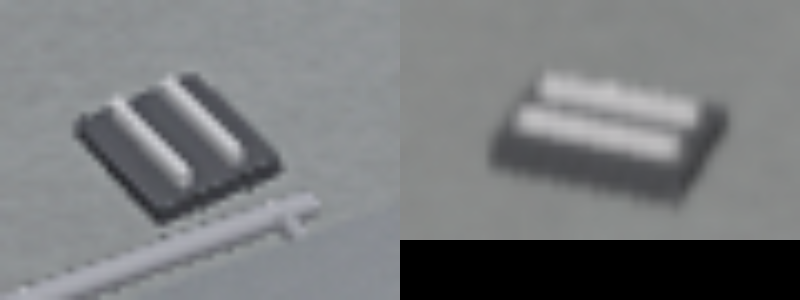

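The chosen object is the grey sleeve against the post, with the rod bare towards its tip. The second crop shows the cradle's two light rails on the dark plate. Next I measure both.

```bash
python3 - <<'E'
from h import *
np.set_printoptions(precision=4,suppress=True)
A=load('scene');B=load('side')
sc=lambda p:(310+p[0]/4.333-.4,165+p[1]/4.333-.4)
sd=lambda p:(150+(p[0]-400)/4-.4,215+p[1]/4-.4)
s2=lambda p:(185+p[0]/6.667-.4,240+p[1]/6.667-.4)
d2=lambda p:(275+(p[0]-400)/8-.4,185+p[1]/8-.4)
print('tip',tri(A,sc((92,74)),B,sd((743,152))))
print('base sc',[plane(A,sc(p),.012)[:2] for p in[(114,285),(222,353),(323,303)]])
print('base sd',[plane(B,sd(p),.012)[:2] for p in[(405,275),(572,322),(648,222)]])
print('post sc',[plane(A,sc(p),.152)[:2] for p in[(188,115),(217,133),(258,113)]])
print('post sd',[plane(B,sd(p),.152)[:2] for p in[(486,72),(511,36),(558,44),(533,82)]])
print('cr sc',[plane(A,s2(p),.010)[:2] for p in[(76,128),(160,212),(283,160),(195,74)]])
print('rails sc',[plane(A,s2(p),.018)[:2] for p in[(117,99),(187,180),(170,80),(239,156)]])
print('rails sd',[plane(B,d2(p),.018)[:2] for p in[(546,80),(698,108),(521,118),(680,148)]])
E
```

```text
tip (array([0.5361, 0.2251, 0.1251]), np.float64(0.00031322265714525313))
base sc [array([0.6353, 0.1825]), array([0.7389, 0.1987]), array([0.727 , 0.2964])]
base sd [array([0.7304, 0.2899]), array([0.621 , 0.2785]), array([0.6325, 0.1848])]
post sc [array([0.6563, 0.219 ]), array([0.6854, 0.2211]), array([0.678 , 0.2613])]
post sd [array([0.678 , 0.2578]), array([0.6876, 0.2229]), array([0.6595, 0.2174]), array([0.6497, 0.2537])]
cr sc [array([ 0.5494, -0.246 ]), array([ 0.6203, -0.2364]), array([ 0.6144, -0.1777]), array([ 0.5394, -0.1863])]
rails sc [array([ 0.5492, -0.2263]), array([ 0.6159, -0.2217]), array([ 0.5481, -0.2011]), array([ 0.612 , -0.1964])]
rails sd [array([ 0.6107, -0.2226]), array([ 0.5515, -0.2301]), array([ 0.6069, -0.193 ]), array([ 0.5458, -0.2007])]
```

>>> {"api": "send_rows", "payload": {
  "linear": [
    [-1,-0.275,0],
    [-1,-0.275,0],
    [-1,-0.275,0],
    [-1,-0.275,0],
    [-1,-0.275,0],
    [-1,-0.275,0],
    [-1,-0.275,0],
    [-1,-0.275,0]
  ],
  "turn": [0,0,0,0,0,0,0,0],
  "grip": [85,85,85,85,85,85,85,85]
}}

```text
t: 0.95
ee_pos: [0.3267, 0.3925, 0.2311]
tool_rot: [0.144, 0.99, -0.0, -0.0]
force: [-0.6, 0.3, 0.2]
width: 0.0851
gripper_force: 0.0
```

>>> {"api": "send_rows", "payload": {
  "linear": [
    [-1,-0.275,0],
    [-1,-0.275,0],
    [-1,-0.275,0],
    [-1,-0.275,0],
    [-1,-0.275,0],
    [-1,-0.275,0],
    [-1,-0.275,0],
    [-1,-0.275,0]
  ],
  "turn": [0,0,0,0,0,0,0,0],
  "grip": [85,85,85,85,85,85,85,85]
}}

```text
t: 1.75
ee_pos: [0.5026, 0.2826, 0.231]
tool_rot: [0.144, 0.99, -0.0, -0.0]
force: [0.3, 0.3, -0.1]
width: 0.0849
gripper_force: 0.0
```

>>> {"api": "send_rows", "payload": {
  "linear": [
    [-1,-0.275,0],
    [-1,-0.275,0],
    [-1,-0.275,0],
    [-1,-0.275,0],
    [0,0,0],
    [0,0,0],
    [0,0,0],
    [0,0,0]
  ],
  "turn": [0,0,0,0,-1,-1,-1,-0.96],
  "grip": [85,85,85,85,85,85,85,85]
}}

```text
t: 2.55
ee_pos: [0.5897, 0.2283, 0.2308]
tool_rot: [-0.064, 0.998, -0.0, -0.0]
force: [-0.5, -0.4, 0.2]
width: 0.0851
gripper_force: 0.0
```

```bash
cat >> h.py <<'E'
from scipy.spatial.transform import Rotation as Ro
def wcam(f):
    c=grab('wrist',f); s=c['s']
    T=np.eye(4);T[:3,:3]=Ro.from_quat(s['tool_rot']).as_matrix();T[:3,3]=s['ee_pos']
    M=np.linalg.inv(T@np.array(c['hand_eye'])); c['R']=M[:3,:3];c['t']=M[:3,3]
    pickle.dump(c,open(f'pics/{f}.pkl','wb')); return c
def st():
    s=ctrl.state(); np.set_printoptions(precision=4,suppress=True)
    M=Ro.from_quat(s['tool_rot']).as_matrix()
    print(round(s['t'],2),s['ee_pos'],'x',M[:,0],'z',M[:,2],'F',s['force'],'T',s['wrist_torque'],'w',s['width'],s['gripper_force'])
E
python3 -c "
from h import *
st();wcam('w1')"
```

```text
2.55 [0.5897 0.2283 0.2308] x [-0.9917 -0.1286  0.0009] z [-0.0009 -0.0002 -1.    ] F [-0.4936 -0.3932  0.1871] T [ 0.0076  0.0048 -0.0157] w 0.0850835129861823 0.0
```

View pics/w1.png

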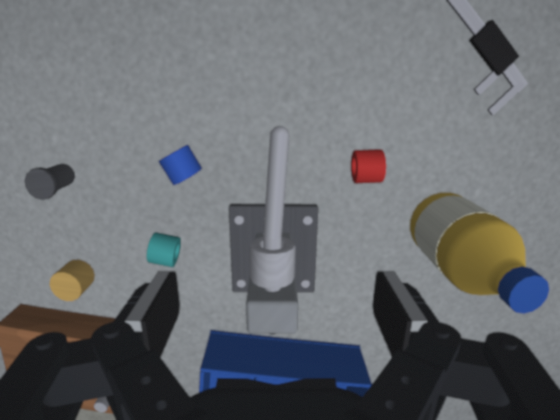

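The wrist view from above shows the rod from its tip at (279,130) down to the sleeve at (272,262). The post top is at (273,312), the base plate spans (230..318, 204..292), and the rod leans right towards the tip.

```bash
python3 - <<'E'
from h import *
c=load('w1'); g=cv2.GaussianBlur(cv2.cvtColor(c['color'],cv2.COLOR_RGB2GRAY).astype(float),(3,3),0)
def edges(r,a,b,sign):
    d=np.gradient(g[r])*sign; i=a+np.argmax(d[a:b]); y=d[i-1:i+2]; return i+.5*(y[0]-y[2])/(y[0]-2*y[1]+y[2]),y[1]
for r in list(range(134,232,8)):
    L=edges(r,255,276,1);R=edges(r,276,298,-1); print(r,'rod',np.round([L[0],R[0],(L[0]+R[0])/2,R[0]-L[0],L[1],R[1]],1))
for r in range(250,286,4):
    L=edges(r,240,262,1);R=edges(r,285,305,-1); print(r,'slv',np.round([L[0],R[0],(L[0]+R[0])/2,L[1],R[1]],1))
for r in range(210,290,10):
    L=edges(r,222,238,-1);R=edges(r,310,326,1); q=[plane(c,(x[0],r),.012) for x in(L,R)]; print(r,'base',np.round([L[0],R[0],L[1],R[1]],1),np.round(q,4)[:,:2].tolist())
for col in (250,300):
  d=np.gradient(g[:,col]); print(col,'top',195+np.argmin(d[195:215]),'bot',283+np.argmax(d[283:300]),'post', 298+np.argmax(abs(d[298:340])))
d=np.gradient(g[:,279]); print('tip',115+np.argmax(d[115:140]))
for nm,uv,z in (('tip',(279,128),.12),('tip',(279,128),.13),('blue',(180,165),.018)): print(nm,plane(c,uv,z))
E
```

```text
134 rod [273.4 286.7 280.   13.4   8.8   5.2]
142 rod [272.9 286.5 279.7  13.6   8.7   5.7]
150 rod [272.3 285.9 279.1  13.6   8.8   5.7]
158 rod [271.5 285.6 278.5  14.1   8.6   6.3]
166 rod [271.3 284.6 278.   13.4   8.7   5.7]
174 rod [270.4 284.2 277.3  13.8   8.8   6.3]
182 rod [270.1 283.5 276.8  13.3   9.2   5.7]
190 rod [269.5 282.8 276.1  13.3   8.6   5.7]
198 rod [269.  282.3 275.7  13.2   9.1   6.1]
206 rod [266.2 283.2 274.7  17.   11.6  21.9]
214 rod [266.5 282.6 274.6  16.1  10.4  18.2]
222 rod [266.  281.8 273.9  15.8  10.6  18.9]
230 rod [265.4 281.2 273.3  15.8  10.5  18.2]
250 slv [251.1 294.8 272.9   4.6  14.8]
254 slv [253.3 294.5 273.9   5.6  15.1]
258 slv [255.5 294.2 274.9   5.7  15.6]
262 slv [252.  294.1 273.    6.1  14.9]
266 slv [252.6 294.  273.3   5.9  14.7]
270 slv [255.3 293.9 274.6   6.2  14.3]
274 slv [253.2 293.7 273.5   5.8  14.2]
278 slv [251.7 293.  272.4   7.3  15.5]
282 slv [253.1 291.2 272.1   9.8  16.3]
210 base [228.1 318.   18.5  15.3] [[0.637, 0.1825], [0.6243, 0.281]]
220 base [228.4 317.4  16.3  14.9] [[0.6487, 0.1839], [0.636, 0.2823]]
230 base [229.1 317.   17.9  15.9] [[0.6606, 0.1857], [0.6479, 0.2838]]
240 base [229.3 316.3  18.3  15.6] [[0.6728, 0.1869], [0.66, 0.2851]]
250 base [230.  316.2  19.2  16.4] [[0.6851, 0.1889], [0.6724, 0.287]]
260 base [230.3 315.4  18.3  16.7] [[0.6978, 0.1903], [0.6851, 0.2883]]
270 base [230.6 315.2  17.1  15.3] [[0.7108, 0.1918], [0.6981, 0.2902]]
280 base [231.2 314.5  18.9  16.2] [[0.7241, 0.1935], [0.7114, 0.2916]]
250 top 203 bot 299 post 334
300 top 203 bot 292 post 339
tip 129
tip [0.53208164 0.22427388 0.12      ]
tip [0.5311852  0.22406033 0.13      ]
blue [0.59186794 0.12864765 0.018     ]
```

```bash
python3 - <<'E'
from h import *
np.set_printoptions(precision=4,suppress=True)
c=load('w1')
u=np.array([np.cos(.124),np.sin(.124)]);n=np.array([-u[1],u[0]])
P=np.array([.6742,.23715])
e=plane(c,(273,203),.012)[:2]; x0=(e-P)@u-.045; O=P+x0*u; print('O',O,'tool from plate bottom',(plane(c,(273,292),.012)[:2]-O)@u)
for r,m in ((129,280.2),(134,280),(158,278.5),(182,276.8),(206,274.7),(214,274.6),(222,273.9),(230,273.3),(262,273.2)):
    q=[(plane(c,(m,r),z)[:2]-O) for z in(.120,.130)]; print(r,[(a@u,a@n) for a in q])
for r in (236,244,246,290): print('slv',r,(plane(c,(273,r),.14)[:2]-O)@u)
A=load('scene');B=load('side')
t,_=tri(A,(330.8,181.7),B,(235.35,252.6)); d=t[:2]-O; print('tip',d@u,d@n,t[2])
# rod in side view: predicted axis for hypotheses
for s in((.07,-.085),(.07,.085),(.11,0)):
    X=[np.r_[O+u*x+n*(-(x-.03)*s[0] if x<.03 else 0),.13-((x-.03)*s[1] if x<.03 else 0)] for x in(.03,-.01,-.047,.075)]
    print(s,proj(A,X).round(1).tolist(),proj(B,X).round(1).tolist())
E
```

```text
O [0.578  0.2252] tool from plate bottom 0.1571670635797073
129 [(np.float64(-0.04494684677114542), np.float64(0.0056685448434163075)), (np.float64(-0.045890806018748724), np.float64(0.005533065314748445))]
134 [(np.float64(-0.04137978738891546), np.float64(0.005555124404168923)), (np.float64(-0.04246526292067551), np.float64(0.005424144615311858))]
158 [(np.float64(-0.02387629691025691), np.float64(0.004601662903225446)), (np.float64(-0.02565619007483078), np.float64(0.004508509882650489))]
182 [(np.float64(-0.005682307197932387), np.float64(0.0034601165814871124)), (np.float64(-0.008184012236707913), np.float64(0.0034122522360741547))]
206 [(np.float64(0.013294226626092025), np.float64(0.0019617646497826014)), (np.float64(0.010039663766577516), np.float64(0.001973344562233766))]
214 [(np.float64(0.01980834661254869), np.float64(0.0019116219740236023)), (np.float64(0.01629534845486456), np.float64(0.001925191201591458))]
222 [(np.float64(0.026426995983302694), np.float64(0.0013924203582622763)), (np.float64(0.022651415523301962), np.float64(0.0014265879206256733))]
230 [(np.float64(
[... 181 characters left out ...]
0009405906652433047)), (np.float64(0.05604544827840059), np.float64(0.0009926837097408896))]
slv 236 0.029776760863672532
slv 244 0.03614749879653885
slv 246 0.03775718577715552
slv 290 0.07506779274677243
tip -0.04160256135529654 0.005019173086270563 0.12503759896513694
(0.07, -0.085) [[345.4, 189.7], [337.1, 185.3], [329.7, 181.4], [355.8, 195.7]] [[206.3, 242.6], [222.4, 248.4], [237.6, 253.8], [188.1, 238.5]]
(0.07, 0.085) [[345.4, 189.7], [337.2, 183.4], [329.9, 177.8], [355.8, 195.7]] [[206.3, 242.6], [222.2, 245.9], [237.3, 248.9], [188.1, 238.5]]
(0.11, 0) [[345.4, 189.7], [337.5, 184.2], [330.5, 179.3], [355.8, 195.7]] [[206.3, 242.6], [222.0, 247.5], [236.9, 252.2], [188.1, 238.5]]
```

The bend goes towards +y (about 0.064) and down (about 0.09), and the stand yaw is about 0.124. Moving over the sleeve and down.

>>> {"api": "send_rows", "payload": {
  "linear": [
    [-0.82,-0.02,0],
    [-0.82,0,0],
    [0,0,0.8],
    [0,0,0.8],
    [0,0,0.8],
    [0,0,0.8],
    [0,0,0.4],
    [0,0,0]
  ],
  "turn": [0.05,0,0,0,0,0,0,0],
  "grip": [85,85,85,85,85,85,85,85]
}}

```text
t: 3.4
ee_pos: [0.6296, 0.2327, 0.1398]
tool_rot: [-0.059, 0.998, -0.0, -0.001]
force: [0.7, 0.5, -0.5]
width: 0.0849
gripper_force: 0.0
```

```bash
python3 -c "
from h import *
st();wcam('w2')"
```

```text
3.4 [0.6296 0.2327 0.1398] x [-0.993  -0.1183  0.0029] z [-0.0028 -0.0007 -1.    ] F [ 0.6516  0.5312 -0.5269] T [ 0.0043 -0.0075  0.0117] w 0.0848526069126198 0.0
```

View pics/w2.png

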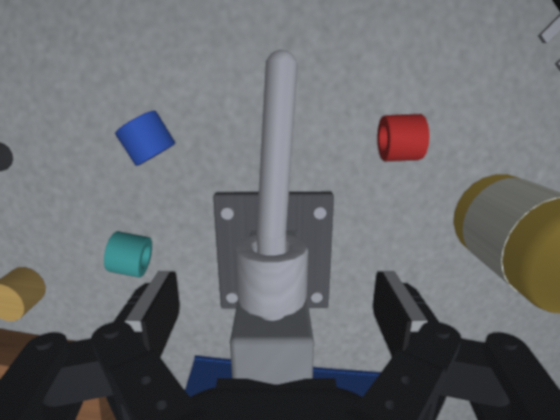

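The sleeve sits between the open fingers with its front face at about (272,243), the bare rod going up to (281,55). Next I compute the lateral offset.

```bash
python3 - <<'E'
from h import *
np.set_printoptions(precision=4,suppress=True)
c=load('w2'); print(c['K'],c['hand_eye'][:3,3]); s=c['s']; M=Ro.from_quat(s['tool_rot']).as_matrix()
g=cv2.GaussianBlur(cv2.cvtColor(c['color'],cv2.COLOR_RGB2GRAY).astype(float),(3,3),0)
def E(r,a,b,s):
    d=np.gradient(g[r])*s; return a+np.argmax(d[a:b])
for r in (60,100,150,180,200,220,230):
    l,h=E(r,250,276,1),E(r,276,305,-1); m=(l+h)/2
    p=plane(c,(m,r),.127); print('rod',r,l,h,p,M.T@(p-s['ee_pos']))
for r in range(262,306,8):
    l,h=E(r,228,250,1),E(r,298,315,-1); m=(l+h)/2
    p=plane(c,(m,r),.1275); print('slv',r,l,h,p,M.T@(p-s['ee_pos']))
for r in (242,316): print(r,M.T@(plane(c,(272,r),.1455)-s['ee_pos']))
for r in range(300,340,8): print(r,[i for i in range(120,420) if abs(np.gradient(g[r])[i])>14])
E
```

```text
[[344.9901   0.     275.7713]
 [  0.     344.9901 206.7174]
 [  0.       0.       1.    ]] [ 0.0809  0.001  -0.1411]
rod 60 270 293 [0.5349 0.2249 0.127 ] [0.0949 0.0034 0.013 ]
rod 100 267 292 [0.5512 0.226  0.127 ] [0.0786 0.0027 0.013 ]
rod 150 265 289 [0.5728 0.2276 0.127 ] [0.057  0.0016 0.0129]
rod 180 263 287 [0.5866 0.2283 0.127 ] [0.0432 0.0007 0.0129]
rod 200 261 288 [0.5962 0.2292 0.127 ] [0.0336 0.0005 0.0129]
rod 220 260 286 [0.6061 0.2297 0.127 ] [ 0.0237 -0.0003  0.0128]
rod 230 259 285 [0.6113 0.2298 0.127 ] [ 0.0185 -0.0007  0.0128]
slv 262 241 307 [0.6279 0.2327 0.1275] [0.0017 0.0002 0.0123]
slv 270 238 306 [0.6324 0.2322 0.1275] [-0.0028 -0.0008  0.0123]
slv 278 239 306 [0.6369 0.233  0.1275] [-0.0073 -0.0006  0.0122]
slv 286 245 306 [0.6413 0.235  0.1275] [-0.0119  0.0009  0.0122]
slv 294 228 306 [0.6465 0.2313 0.1275] [-0.0167 -0.0034  0.0122]
slv 302 228 304 [0.6514 0.2313 0.1275] [-0.0215 -0.004   0.0122]
242 [ 0.0205 -0.0006 -0.0057]
316 [-0.0171 -0.0007 -0.0058]
300 [126, 127, 128, 129, 177, 178, 179, 180, 219, 220, 226, 227, 236, 237, 304, 305, 311, 312, 321, 328, 329, 371, 372, 373, 374, 399]
308 [121, 122, 123, 124, 148, 178, 179, 180, 300, 371, 372, 373, 374, 404]
316 [143, 176, 177, 178, 179, 233, 234, 235, 283, 309, 310, 373, 374, 375, 376, 408]
324 [127, 128, 129, 130, 139, 140, 141, 142, 173, 174, 175, 232, 233, 310, 311, 376, 377, 378, 379, 410, 411, 412]
332 [169, 170, 171, 172, 230, 231, 232, 311, 312, 379, 380, 381, 382]
```

>>> {"api": "send_rows", "payload": {
  "linear": [
    [0,-0.02,0.5],
    [0,0,0.5],
    [0,0,0.25],
    [0,0,0.1],
    [0,0,0],
    [0,0,0]
  ],
  "turn": [0,0,0,0,0,0],
  "grip": [85,80,70,60,50,50],
  "squeeze": 25
}}

```text
t: 4.05
ee_pos: [0.6309, 0.2325, 0.1079]
tool_rot: [-0.06, 0.998, 0.0, 0.0]
force: [-0.4, 0.2, -0.5]
width: 0.05
gripper_force: 0.0
```

```bash
python3 -c "
from h import *
st()"
```

```text
4.05 [0.6309 0.2325 0.1079] x [-0.9929 -0.1193 -0.0005] z [ 0.0004  0.0001 -1.    ] F [-0.4421  0.2185 -0.4859] T [-0.0204  0.0182 -0.0028] w 0.05001730354023756 0.0
```

>>> {"api": "send_rows", "payload": {
  "linear": [
    [0,0,0.08],
    [0,0,0],
    [0,0,0],
    [0,0,0],
    [0,0,0],
    [0,0,0]
  ],
  "turn": [-0.04,0,0,0,0,0],
  "grip": [46,42,40,38,37,36.6],
  "squeeze": 25
}}

```text
t: 4.65
ee_pos: [0.6307, 0.2323, 0.1056]
tool_rot: [-0.062, 0.998, -0.0, 0.0]
force: [-0.2, -1.0, 0.2]
width: 0.0366
gripper_force: 0.6
```

>>> {"api": "send_rows", "payload": {
  "linear": [
    [0,0,0],
    [0,0,0],
    [0,0,0],
    [0,0,0]
  ],
  "turn": [0,0,0,0],
  "grip": [35.5,34,33,33],
  "squeeze": 25
}}

```text
t: 5.05
ee_pos: [0.6308, 0.2319, 0.1057]
tool_rot: [-0.062, 0.998, -0.0, 0.0]
force: [0.9, -5.4, 3.2]
width: 0.0343
gripper_force: 25.1
```

```bash
python3 -c "
from h import *
st()"
```

```text
5.05 [0.6308 0.2319 0.1057] x [-0.9924 -0.1231 -0.0001] z [ 0.0002 -0.0009 -1.    ] F [ 0.8687 -5.3992  3.2338] T [-1.0699 -0.0513 -0.0434] w 0.03426436180664007 25.08468048647046
```

>>> {"api": "send_rows", "payload": {
  "linear": [
    [0,-0.04,-0.03],
    [0,-0.04,-0.03],
    [0,0,0],
    [0,0,0]
  ],
  "turn": [0,0,0,0],
  "grip": [33,33,33,33]
}}

```text
t: 5.45
ee_pos: [0.6308, 0.2307, 0.1069]
tool_rot: [-0.062, 0.998, 0.0, -0.0]
force: [-0.5, 0.2, -0.8]
width: 0.0343
gripper_force: 25.1
```

```bash
python3 -c "
from h import *
st()"
```

```text
5.45 [0.6308 0.2307 0.1069] x [-0.9923 -0.1237  0.0003] z [-0.0004  0.0003 -1.    ] F [-0.468   0.235  -0.7966] T [ 0.0578  0.0151 -0.031 ] w 0.034263100055417835 25.08465207181871
```

>>> {"api": "send_rows", "payload": {
  "linear": [
    [0,-0.035,0],
    [0.2,0,0],
    [0.2,0,0],
    [0.2,0,0],
    [0.2,0,0],
    [0,0,0],
    [0,0,0]
  ],
  "turn": [0,0,0,0,0,0,0],
  "grip": [33,33,33,33,33,33,33]
}}

```text
t: 6.15
ee_pos: [0.6112, 0.2272, 0.1072]
tool_rot: [-0.062, 0.998, 0.0, 0.0]
force: [0.2, 0.0, -2.0]
width: 0.0349
gripper_force: 25.1
```

```bash
python3 -c "
from h import *
st()"
```

```text
6.15 [0.6112 0.2272 0.1072] x [-0.9923 -0.1236 -0.0003] z [ 0.0003  0.0001 -1.    ] F [ 0.1774  0.0266 -2.0399] T [-0.024   0.0426  0.0287] w 0.034888146314133374 25.107708731666207
```

>>> {"api": "send_rows", "payload": {
  "linear": [
    [0.12,0,0],
    [0.2,0.013,0.018],
    [0.2,0.013,0.018],
    [0,0,0],
    [0,0,0]
  ],
  "turn": [0,0,0,0,0],
  "grip": [33,33,33,33,33]
}}

```text
t: 6.65
ee_pos: [0.5981, 0.2262, 0.1062]
tool_rot: [-0.062, 0.998, 0.0, 0.0]
force: [0.1, -0.5, -2.4]
width: 0.0341
gripper_force: 25.1
```

```bash
python3 -c "
from h import *
st();st()"
```

```text
6.65 [0.5981 0.2262 0.1062] x [-0.9923 -0.1236 -0.0001] z [ 0.0001  0.     -1.    ] F [ 0.1443 -0.4516 -2.394 ] T [-0.0087  0.0627  0.0239] w 0.03413945753736242 25.105387894436717
6.65 [0.5981 0.2262 0.1062] x [-0.9923 -0.1236 -0.0001] z [ 0.0001  0.     -1.    ] F [ 0.1443 -0.4516 -2.394 ] T [-0.0087  0.0627  0.0239] w 0.03413945753736242 25.105387894436717
```

>>> {"api": "send_rows", "payload": {
  "linear": [
    [0.2,0.013,0.018],
    [0.2,0.013,0.018],
    [0.2,0.013,0.018],
    [0,0,0],
    [0,0,0]
  ],
  "turn": [0,0,0,0,0],
  "grip": [33,33,33,33,33]
}}

```text
t: 7.15
ee_pos: [0.5832, 0.2253, 0.1049]
tool_rot: [-0.062, 0.998, -0.0, 0.0]
force: [0.9, 1.2, -2.2]
width: 0.0342
gripper_force: 25.1
```

```bash
python3 -c "
from h import *
st()"
```

```text
7.15 [0.5832 0.2253 0.1049] x [-0.9923 -0.1236 -0.0002] z [ 0.0002  0.     -1.    ] F [ 0.8863  1.1633 -2.1918] T [-0.0396  0.0286 -0.003 ] w 0.03419576884292256 25.11094730347395
```

>>> {"api": "send_rows", "payload": {
  "linear": [
    [0.2,0.013,0.018],
    [0.2,0.013,0.018],
    [0.2,0.013,0.018],
    [0,0,0],
    [0,0,0]
  ],
  "turn": [0,0,0,0,0],
  "grip": [33,33,33,33,33]
}}

```text
t: 7.65
ee_pos: [0.5681, 0.2244, 0.1036]
tool_rot: [-0.062, 0.998, -0.0, 0.0]
force: [0.2, 0.3, -1.8]
width: 0.0346
gripper_force: 25.1
```

```bash
python3 -c "
from h import *
st()"
```

```text
7.65 [0.5681 0.2244 0.1036] x [-0.9923 -0.1236 -0.0001] z [ 0.0001 -0.     -1.    ] F [ 0.1607  0.2826 -1.7647] T [-0.0165 -0.0231 -0.0246] w 0.03463292200422521 25.11516264639795
```

>>> {"api": "send_rows", "payload": {
  "linear": [
    [0.2,0.013,0.018],
    [0.2,0.013,0.018],
    [0.2,0.013,0.018],
    [0,0,0],
    [0,0,0]
  ],
  "turn": [0,0,0,0,0],
  "grip": [33,33,33,33,33]
}}

```text
t: 8.15
ee_pos: [0.5532, 0.2236, 0.1022]
tool_rot: [-0.062, 0.998, 0.0, 0.0]
force: [0.2, 0.2, -1.3]
width: 0.0342
gripper_force: 25.1
```

```bash
python3 -c "
from h import *
st()"
```

```text
8.15 [0.5532 0.2236 0.1022] x [-0.9923 -0.1236 -0.0002] z [ 0.0002  0.     -1.    ] F [ 0.1922  0.2138 -1.2713] T [-0.0085  0.0049 -0.0556] w 0.03419794432584789 25.12294678017497
```

>>> {"api": "send_rows", "payload": {
  "linear": [
    [0.2,0.013,0.018],
    [0.2,0.013,0.018],
    [0.2,0.013,0.018],
    [0,0,0],
    [0,0,0]
  ],
  "turn": [0,0,0,0,0],
  "grip": [33,33,33,33,33]
}}

```text
t: 8.65
ee_pos: [0.5382, 0.2227, 0.1009]
tool_rot: [-0.062, 0.998, 0.0, 0.0]
force: [0.7, -0.4, -2.3]
width: 0.0344
gripper_force: 25.1
```

```bash
python3 -c "
from h import *
st()"
```

```text
8.65 [0.5382 0.2227 0.1009] x [-0.9923 -0.1236 -0.0002] z [ 0.0002  0.     -1.    ] F [ 0.6866 -0.4187 -2.33  ] T [-0.0272  0.0467  0.047 ] w 0.034425467460608115 25.127935269847512
```

>>> {"api": "send_rows", "payload": {
  "linear": [
    [0.2,0.013,0.018],
    [0.2,0.013,0.018],
    [0.2,0.013,0.018],
    [0.2,0.013,0.018],
    [0,0,0],
    [0,0,0]
  ],
  "turn": [0,0,0,0,0,0],
  "grip": [33,33,33,33,33,33]
}}

```text
t: 9.25
ee_pos: [0.5181, 0.2215, 0.099]
tool_rot: [-0.062, 0.998, 0.0, 0.0]
force: [0.2, 0.9, -1.4]
width: 0.0344
gripper_force: 25.1
```

```bash
python3 -c "
from h import *
st()"
```

```text
9.25 [0.5181 0.2215 0.099 ] x [-0.9923 -0.1236 -0.0001] z [ 0.0001  0.     -1.    ] F [ 0.214   0.9032 -1.4281] T [-0.0313  0.0365 -0.0288] w 0.034390035880535345 25.131350895389915
```

>>> {"api": "send_rows", "payload": {
  "linear": [
    [0.25,0.016,0.022],
    [0.25,0.016,0.022],
    [0.25,0.016,0.022],
    [0.25,0.016,0.022],
    [0.3,0,0],
    [0.4,0,0],
    [0.4,0,0],
    [0,0,0]
  ],
  "turn": [0,0,0,0,0,0,0,0],
  "grip": [33,33,33,33,33,33,33,33]
}}

```text
t: 10.05
ee_pos: [0.4641, 0.2163, 0.0967]
tool_rot: [-0.062, 0.998, -0.0, -0.001]
force: [0.4, -0.4, -1.7]
width: 0.0343
gripper_force: 25.1
```

```bash
python3 -c "
from h import *
st();wcam('w3')"
```

```text
10.05 [0.4641 0.2163 0.0967] x [-0.9923 -0.1239  0.0013] z [-0.0013 -0.0003 -1.    ] F [ 0.3841 -0.3538 -1.6969] T [-0.0335  0.0075 -0.0149] w 0.034283149788888315 25.112867150455713
```

View pics/w3.png

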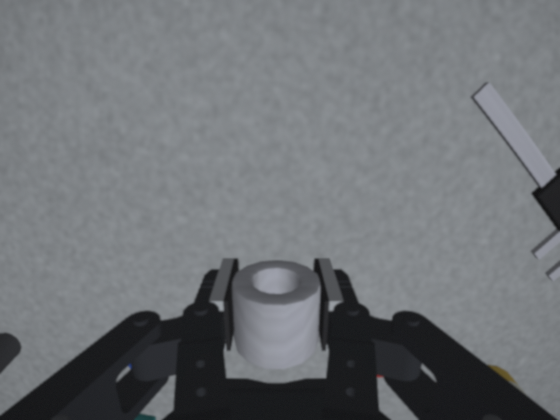

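The sleeve is off the rod and held level in the pads at (276,310). I carry it high over to the cradle.

>>> {"api": "send_rows", "payload": {
  "linear": [
    [0,0,-0.8],
    [0,0,-0.9],
    [0,0,-0.9],
    [0,0,-0.9],
    [0,0,-0.9],
    [0,-0.5,0],
    [-0.1,-0.9,0],
    [-0.1,-0.95,0]
  ],
  "turn": [0,0,0,0,0,0,0,0],
  "grip": [33,33,33,33,33,33,33,33]
}}

```text
t: 10.9
ee_pos: [0.4782, 0.1579, 0.2061]
tool_rot: [-0.062, 0.998, -0.0, -0.0]
force: [0.6, -0.6, -2.1]
width: 0.0344
gripper_force: 25.6
```

>>> {"api": "send_rows", "payload": {
  "linear": [
    [-0.1,-0.95,0],
    [-0.1,-0.95,0],
    [-0.1,-0.95,0],
    [-0.1,-0.95,0],
    [-0.1,-0.95,0],
    [-0.1,-0.95,0],
    [-0.1,-0.95,0],
    [-0.1,-0.95,0]
  ],
  "turn": [0,0,0,0,0,0,0,0],
  "grip": [33,33,33,33,33,33,33,33]
}}

```text
t: 11.7
ee_pos: [0.5212, -0.0288, 0.2058]
tool_rot: [-0.062, 0.998, 0.0, -0.0]
force: [0.4, 0.3, -2.5]
width: 0.0342
gripper_force: 25.6
```

>>> {"api": "send_rows", "payload": {
  "linear": [
    [-0.1,-0.95,0],
    [-0.1,-0.95,0],
    [-0.1,-0.95,0],
    [-0.1,-0.95,0],
    [-0.1,-0.95,0],
    [-0.1,-0.95,0],
    [0,-0.6,0],
    [0,0,0]
  ],
  "turn": [0,0,0,0,0,0,0,0],
  "grip": [33,33,33,33,33,33,33,33]
}}

```text
t: 12.5
ee_pos: [0.5555, -0.1836, 0.2058]
tool_rot: [-0.061, 0.998, -0.0, -0.0]
force: [-0.1, -0.2, -2.3]
width: 0.0343
gripper_force: 25.7
```

```bash
python3 - <<'E'
from h import *
st();c=wcam('w4')
a=cv2.imread('pics/w4.png');cv2.imwrite('pics/w4v.png',cv2.resize(a,(800,600),interpolation=cv2.INTER_CUBIC))
E
```

```text
12.5 [ 0.5555 -0.1836  0.2058] x [-0.9926 -0.1213  0.0008] z [-0.0008 -0.0001 -1.    ] F [-0.108  -0.1775 -2.2585] T [-0.0081 -0.035  -0.0159] w 0.03428715714703671 25.657501174136996
```

View pics/w4v.png

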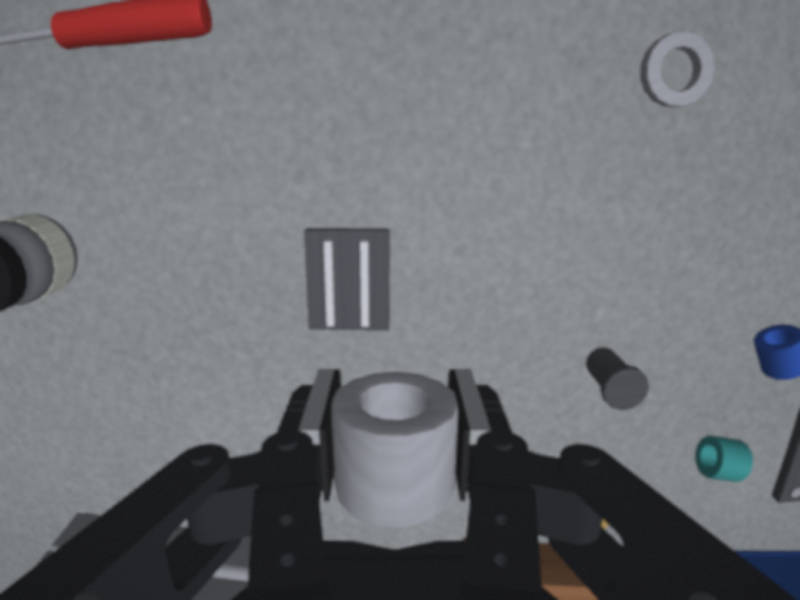

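The wrist view (560-wide pixels) shows the cradle at (243,195) with rails at columns about 230 and 255. The sleeve is held at (276,310). Next I measure the rails and the sleeve's seat in the pads.

```bash
python3 - <<'E'
from h import *
np.set_printoptions(precision=4,suppress=True)
c=load('w4');g=cv2.cvtColor(c['color'],cv2.COLOR_RGB2GRAY)
roi=np.zeros_like(g);roi[155:235,208:278]=1
m=((g>135)&(roi>0)).astype(np.uint8)
# restrict to inside dark plate
d=((g<85)&(roi>0)).astype(np.uint8); hull=cv2.fillConvexPoly(np.zeros_like(g),cv2.convexHull(cv2.findNonZero(d)),1)
m&=cv2.erode(hull,np.ones((3,3)))
k,l,sx,ce=cv2.connectedComponentsWithStats(m)
rc=[]
for i in range(1,k):
    if sx[i,4]<40: continue
    pts=cv2.findNonZero((l==i).astype(np.uint8)).astype(np.float32); r=cv2.fitLine(pts,cv2.DIST_L2,0,.01,.01).ravel(); 
    y0,y1=sx[i,1],sx[i,1]+sx[i,3]-1
    P=[plane(c,(r[2]+(y-r[3])*r[0]/r[1],y),.018) for y in(y0-.5,y1+.5)]; e=P[0]-P[1]
    print(sx[i],P,'len',np.linalg.norm(e),'yaw',np.arctan2(-e[1],-e[0])); rc.append((P[0]+P[1])/2)
print('centre',np.mean(rc,0),'gap',np.linalg.norm(rc[0]-rc[-1]))
bx=cv2.boxPoints(cv2.minAreaRect(cv2.findNonZero(d)));q=np.array([plane(c,p,.010) for p in bx]);print('plate',q[:,:2],q.mean(0),[np.linalg.norm(q[i]-q[i-1]) for i in range(4)])
s=c['s'];M=Ro.from_quat(s['tool_rot']).as_matrix()
f=lambda v:s['ee_pos']+M@np.array(v)
for dx in(-.003,0,.003):
  for dz in (-.019,-.0225):
    X=[f((dx+.015,0,dz+.018)),f((dx+.015,0,dz)),f((dx+.015,0,dz+.0095)),f((dx+.015,0,dz-.0095)),f((dx+.015,0,dz-.018)),f((dx-.015,0,dz-.018)),f((dx+.015,-.018,dz)),f((dx+.015,.018,dz))]
    print(dx,dz,(proj(c,X)*1.4286).round(0).tolist())
E
```

```text
[227 169   7  60 354] [array([ 0.5489, -0.2289,  0.018 ]), array([ 0.6111, -0.2221,  0.018 ])] len 0.06258922228055457 yaw 0.10903959529619493
[252 169   6  60 343] [array([ 0.546 , -0.2045,  0.018 ]), array([ 0.6081, -0.1976,  0.018 ])] len 0.06251462972287773 yaw 0.11173096540856946
centre [ 0.5785 -0.2133  0.018 ] gap 0.024582912334371116
plate [[ 0.544  -0.2454]
 [ 0.5372 -0.1894]
 [ 0.6098 -0.1808]
 [ 0.6172 -0.2405]] [ 0.5771 -0.214   0.01  ] [np.float64(0.07341112803454264), np.float64(0.05635302084581994), np.float64(0.07310849249082076), np.float64(0.06006869004482739)]
-0.003 -0.019 [[391.0, 364.0], [390.0, 393.0], [390.0, 377.0], [390.0, 411.0], [390.0, 429.0], [390.0, 524.0], [326.0, 393.0], [454.0, 393.0]]
-0.003 -0.0225 [[391.0, 369.0], [390.0, 399.0], [390.0, 383.0], [390.0, 418.0], [390.0, 438.0], [390.0, 534.0], [324.0, 399.0], [456.0, 399.0]]
0 -0.019 [[391.0, 356.0], [390.0, 383.0], [390.0, 368.0], [390.0, 401.0], [390.0, 419.0], [390.0, 515.0], [326.0, 383.0], [455.0, 383.0]]
0 -0.0225 [[391.0, 361.0], [390.0, 390.0], [390.0, 373.0], [390.0, 408.0], [390.0, 427.0], [390.0, 525.0], [324.0, 389.0], [456.0, 389.0]]
0.003 -0.019 [[391.0, 347.0], [390.0, 374.0], [390.0, 359.0], [390.0, 391.0], [390.0, 408.0], [390.0, 507.0], [325.0, 374.0], [455.0, 374.0]]
0.003 -0.0225 [[390.0, 352.0], [390.0, 380.0], [390.0, 364.0], [390.0, 398.0], [390.0, 416.0], [390.0, 516.0], [323.0, 380.0], [457.0, 380.0]]
```

```bash
python3 - <<'E'
from h import *
B=load('side');print([plane(B,p,0).round(3) for p in((222,187),(266,150),(185,170))])
E
```

```text
[array([ 0.844, -0.19 ,  0.   ]), array([ 0.851, -0.497,  0.   ]), array([ 1.017, -0.231,  0.   ])]
```

>>> {"api": "send_rows", "payload": {
  "linear": [
    [-0.33,-0.7,0],
    [-0.33,-0.63,0],
    [0,0,0],
    [0,0,0]
  ],
  "turn": [0.107,0,0,0],
  "grip": [33,33,33,33]
}}

```text
t: 12.95
ee_pos: [0.5757, -0.2118, 0.2064]
tool_rot: [-0.057, 0.998, 0.0, -0.0]
force: [-1.1, 0.6, -2.3]
width: 0.0345
gripper_force: 25.8
```

```bash
python3 -c "
from h import *
st();c=wcam('w5')
np.save('pics/x.npy',c['color'])"
```

```text
12.95 [ 0.5757 -0.2118  0.2064] x [-0.9936 -0.1129  0.0008] z [-0.0009  0.0008 -1.    ] F [-1.1293  0.5746 -2.3317] T [ 0.0322  0.011  -0.0126] w 0.034493103121559746 25.755385849624872
```

>>> {"api": "send_rows", "payload": {
  "linear": [
    [0,-0.1,0.5],
    [0,0,0.9],
    [0,0,0.9],
    [0,0,0.9],
    [0,0,0.9],
    [0,0,0.9],
    [0,0,0.9],
    [0,0,0.5]
  ],
  "turn": [0.02,0,0,0,0,0,0,0],
  "grip": [33,33,33,33,33,33,33,33]
}}

```text
t: 13.8
ee_pos: [0.5748, -0.214, 0.0443]
tool_rot: [-0.055, 0.998, 0.001, -0.001]
force: [0.4, -0.3, -1.8]
width: 0.0341
gripper_force: 25.7
```

>>> {"api": "send_rows", "payload": {
  "linear": [
    [0,0,0.2],
    [0,0,0.2],
    [0,0,0],
    [0,0,0]
  ],
  "turn": [0,0,0,0],
  "grip": [33,33,33,33]
}}

```text
t: 14.2
ee_pos: [0.5769, -0.2154, 0.0375]
tool_rot: [-0.055, 0.998, -0.0, 0.001]
force: [0.8, 0.4, -1.2]
width: 0.035
gripper_force: 25.7
```

```bash
python3 -c "
from h import *
st();c=wcam('w6')
for n in('scene','side'): grab(n,n+'6')
a=cv2.imread('pics/w6.png')[230:400,170:390]; b=cv2.imread('pics/scene6.png')[220:290,175:255]; d=cv2.imread('pics/side6.png')[175:230,265:345]
o=np.zeros((600,800,3),np.uint8); o[:600,:0]=0
o[:309,:400]=cv2.resize(a,(400,309)); o[:350,400:]=cv2.resize(b,(400,350)); o[325:600,:400]=cv2.resize(d,(400,275))
cv2.imwrite('pics/v6.png',o)"
```

```text
14.2 [ 0.5769 -0.2154  0.0375] x [-0.9939 -0.1103 -0.001 ] z [ 0.001  -0.0006 -1.    ] F [ 0.827   0.4064 -1.2473] T [-0.0101 -0.0052 -0.0239] w 0.03501600394417212 25.720500899478793
```

View pics/v6.png

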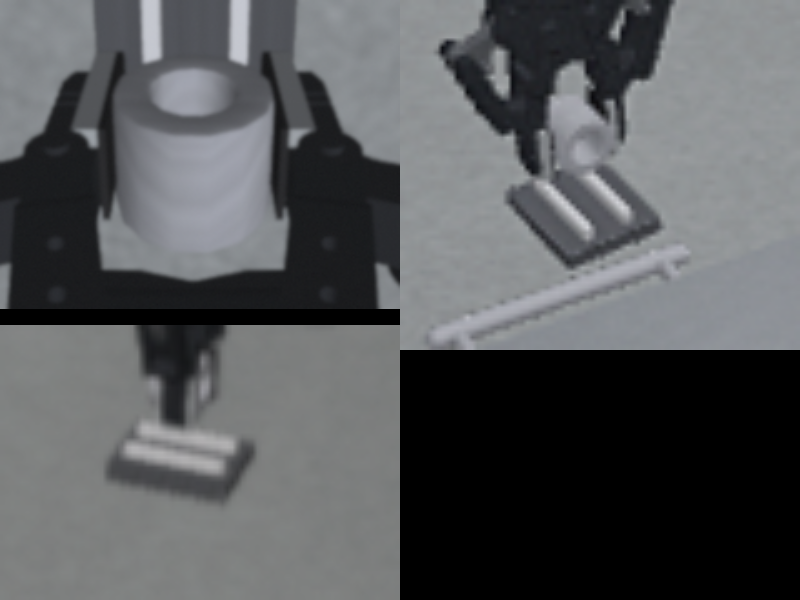

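The crops show the sleeve over the cradle: sleeve axis, pads and the rails' midline all sit at column about 194 of the crop. I lower it slowly, feeling for contact.

>>> {"api": "send_rows", "payload": {
  "linear": [
    [0,0,0.25],
    [0,0,0.25],
    [0,0,0.2],
    [0,0,0.1],
    [0,0,0],
    [0,0,0]
  ],
  "turn": [0,0,0,0,0,0],
  "grip": [33,33,33,33,33,33]
}}

```text
t: 14.95
ee_pos: [0.5764, -0.2152, 0.0167]
tool_rot: [-0.055, 0.998, 0.0, -0.0]
force: [0.5, 0.8, -2.3]
width: 0.034
gripper_force: 25.7
```

>>> {"api": "send_rows", "payload": {
  "linear": [
    [0,0,0.04],
    [0,0,0.04],
    [0,0,0],
    [0,0,0]
  ],
  "turn": [0,0,0,0],
  "grip": [33,33,33,33]
}}

```text
t: 15.35
ee_pos: [0.5764, -0.2152, 0.0148]
tool_rot: [-0.055, 0.998, -0.0, 0.0]
force: [0.0, 0.3, -1.8]
width: 0.0338
gripper_force: 25.7
```

```bash
python3 -c "
from h import *
st()"
```

```text
15.35 [ 0.5764 -0.2152  0.0148] x [-0.9939 -0.1103 -0.    ] z [ 0.  0. -1.] F [ 0.0104  0.3051 -1.7735] T [ 0.049   0.004  -0.0024] w 0.03383234248076909 25.734067149460316
```

>>> {"api": "send_rows", "payload": {
  "linear": [
    [0,0,0.04],
    [0,0,0],
    [0,0,0]
  ],
  "turn": [0,0,0],
  "grip": [33,33,33]
}}

```text
t: 15.65
ee_pos: [0.5763, -0.2152, 0.0137]
tool_rot: [-0.055, 0.998, 0.0, -0.0]
force: [-0.3, -0.8, -2.1]
width: 0.0343
gripper_force: 25.7
```

>>> {"api": "send_rows", "payload": {
  "linear": [
    [0,0,0.04],
    [0,0,0],
    [0,0,0]
  ],
  "turn": [0,0,0],
  "grip": [33,33,33]
}}

```text
t: 15.95
ee_pos: [0.5763, -0.2152, 0.0127]
tool_rot: [-0.055, 0.998, 0.0, -0.0]
force: [-0.4, 0.6, -2.2]
width: 0.0345
gripper_force: 25.7
```

```bash
python3 -c "
from h import *
st()"
```

```text
15.95 [ 0.5763 -0.2152  0.0127] x [-0.9939 -0.1104  0.0001] z [-0.0001  0.     -1.    ] F [-0.367   0.5683 -2.1801] T [ 0.0239  0.0184 -0.0064] w 0.03445607539139356 25.734719624742866
```

>>> {"api": "send_rows", "payload": {
  "linear": [
    [0,0,0.03],
    [0,0,0],
    [0,0,0]
  ],
  "turn": [0,0,0],
  "grip": [33,33,33]
}}

```text
t: 16.25
ee_pos: [0.5763, -0.2152, 0.012]
tool_rot: [-0.055, 0.998, -0.0, -0.0]
force: [0.3, -0.1, -1.6]
width: 0.0341
gripper_force: 25.7
```

>>> {"api": "send_rows", "payload": {
  "linear": [
    [0,0,0.03],
    [0,0,0],
    [0,0,0]
  ],
  "turn": [0,0,0],
  "grip": [33,33,33]
}}

```text
t: 16.55
ee_pos: [0.5763, -0.2152, 0.0112]
tool_rot: [-0.055, 0.998, 0.0, -0.0]
force: [0.6, 0.8, -2.5]
width: 0.0345
gripper_force: 25.7
```

```bash
python3 -c "
from h import *
st()"
```

```text
16.55 [ 0.5763 -0.2152  0.0112] x [-0.9939 -0.1104  0.0001] z [-0.0001  0.0001 -1.    ] F [ 0.6103  0.7651 -2.4536] T [ 0.0118  0.039  -0.0294] w 0.03446619823564797 25.734967812895775
```

>>> {"api": "send_rows", "payload": {
  "linear": [
    [0,0,0.03],
    [0,0,0],
    [0,0,0]
  ],
  "turn": [0,0,0],
  "grip": [33,33,33]
}}

```text
t: 16.85
ee_pos: [0.5764, -0.2151, 0.0105]
tool_rot: [-0.055, 0.998, 0.0, 0.0]
force: [0.7, 0.4, -1.9]
width: 0.0342
gripper_force: 25.7
```

>>> {"api": "send_rows", "payload": {
  "linear": [
    [0,0,0.03],
    [0,0,0],
    [0,0,0]
  ],
  "turn": [0,0,0],
  "grip": [33,33,33]
}}

```text
t: 17.15
ee_pos: [0.5766, -0.2152, 0.0102]
tool_rot: [-0.055, 0.998, -0.0, 0.0]
force: [-1.7, 1.3, 5.6]
width: 0.034
gripper_force: 26.2
```

```bash
python3 -c "
from h import *
st()"
```

```text
17.15 [ 0.5766 -0.2152  0.0102] x [-0.9939 -0.1104 -0.0004] z [ 0.0005 -0.0002 -1.    ] F [-1.7179  1.2942  5.6133] T [ 0.1862  0.3086 -0.0365] w 0.03398658433892735 26.177267655730247
```

Contact came at TCP z = 0.0102 m, which puts the sleeve axis at about 33 mm as expected, with little side force. Releasing slowly.

>>> {"api": "send_rows", "payload": {
  "linear": [
    [0,0,-0.01],
    [0,0,0],
    [0,0,0],
    [0,0,0],
    [0,0,0],
    [0,0,0],
    [0,0,0],
    [0,0,0]
  ],
  "turn": [0,0,0,0,0,0,0,0],
  "grip": [34.5,35.5,36,36.5,37,38,40,42],
  "squeeze": 20
}}

```text
t: 17.95
ee_pos: [0.5764, -0.2152, 0.01]
tool_rot: [-0.055, 0.998, 0.0, 0.0]
force: [0.5, 1.3, -0.2]
width: 0.0422
gripper_force: 0.0
```

```bash
python3 -c "
from h import *
st();c=wcam('w7')
for n in('scene','side'): grab(n,n+'7')
a=cv2.imread('pics/w7.png')[200:400,170:390]; b=cv2.imread('pics/scene7.png')[220:290,175:255]; d=cv2.imread('pics/side7.png')[175:230,265:345]
o=np.zeros((660,800,3),np.uint8)
o[:364,:400]=cv2.resize(a,(400,364)); o[:350,400:]=cv2.resize(b,(400,350)); o[380:655,:400]=cv2.resize(d,(400,275))
cv2.imwrite('pics/v7.png',o[:600])"
```

```text
17.95 [ 0.5764 -0.2152  0.01  ] x [-0.9939 -0.1103 -0.    ] z [ 0.  0. -1.] F [ 0.5023  1.3474 -0.1868] T [-0.0071 -0.0204  0.0234] w 0.04217692717074734 0.0
```

View pics/v7.png

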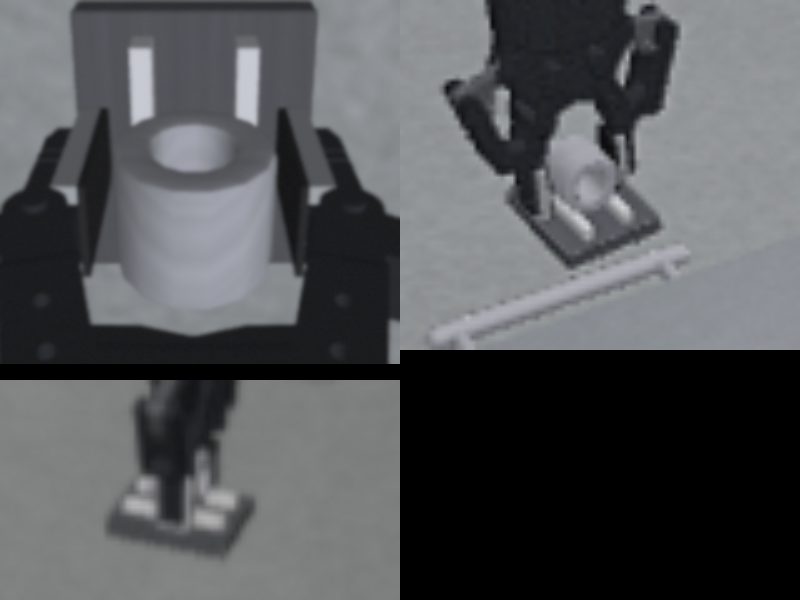

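The sleeve rests on both rails, with rail showing at both ends, and the fingers are free. Backing off upwards.

>>> {"api": "send_rows", "payload": {
  "linear": [
    [0,0,0],
    [0,0,-0.1],
    [0,0,-0.3],
    [0,0,-0.8],
    [0,0,-0.9],
    [0,0,-0.9],
    [0,0,-0.9],
    [0,0,-0.9]
  ],
  "turn": [0,0,0,0,0,0,0,0],
  "grip": [48,54,58,60,60,60,60,60]
}}

```text
t: 18.9
ee_pos: [0.5764, -0.2152, 0.1317]
tool_rot: [-0.055, 0.998, -0.0, 0.0]
force: [0.6, -0.5, -0.1]
width: 0.06
gripper_force: 0.0
```

>>> {"api": "send_rows", "payload": {
  "linear": [
    [0,0,-0.9],
    [0,0,-0.5],
    [0,0,0],
    [0,0,0]
  ],
  "turn": [0,0,0,0],
  "grip": [60,60,60,60]
}}

```text
t: 19.3
ee_pos: [0.5762, -0.2151, 0.1645]
tool_rot: [-0.055, 0.998, 0.0, -0.0]
force: [0.2, -0.7, -0.7]
width: 0.0599
gripper_force: 0.0
```

```bash
python3 - <<'E'
from h import *
st();c=wcam('w8')
# sleeve & cradle in final view: overlay of expected outline check
g=c['color'][:,:,::-1]
for n in('scene','side'): grab(n,n+'8')
b=cv2.imread('pics/scene8.png')[220:290,175:255]; d=cv2.imread('pics/side8.png')[175:230,265:345]
o=np.zeros((600,800,3),np.uint8)
o[:300,:400]=cv2.resize(g,(400,300)); o[:350,400:]=cv2.resize(b,(400,350)); o[325:600,:400]=cv2.resize(d,(400,275))
cv2.imwrite('pics/v8.png',o)
E
```

```text
19.3 [ 0.5762 -0.2151  0.1645] x [-0.9939 -0.1103  0.0003] z [-0.0003  0.0002 -1.    ] F [ 0.1558 -0.6502 -0.6867] T [-0.034   0.0407  0.0274] w 0.059923353723910035 0.0
```

View pics/v8.png

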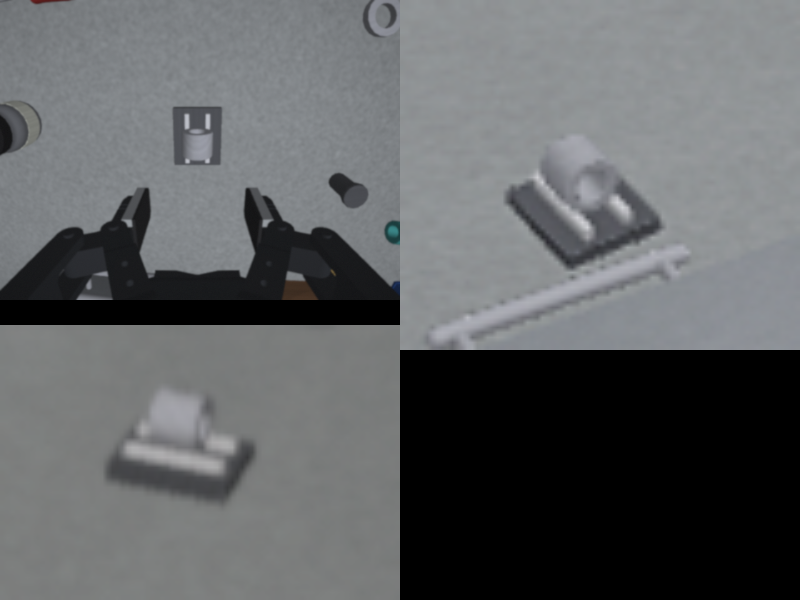

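The sleeve lies level along both rails near mid-length, the gripper is clear, and the ring, collet and jar visible in this view look undisturbed. Handing in.

```bash
python3 -c "
from plant import ctrl
print(ctrl.close_job())"
```

```text
the job is handed in; nothing more can be done
None
```

The sleeve is off the arbor rod and lies evenly on both cradle rails near mid-length, and the job was handed in at about 19 s; no reading showed rod contact while it slid, with about 6 N on the rod when first gripped.

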